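Find the good slide bay with a feeler

TASK

Of the four sprung bays in the aluminium slide-carrier block only one still grips properly; in one the spring has gone weak and two are seized. Slide the blue feeler's blade into the bays from the front, without forcing it, to find by its drag the one that grips properly, and leave the feeler let go there, blade fully home with the guard at the block, to mark the bay to be used. Leave the other things on the bench where they are.

Things in the scene. Friction and masses are not known exactly. Their poses are not given: they have to be found in the camera images.
- feeler: feeler: blue handle 55 long (x), 20 thick (y), 40 mm tall, to be pinched across its thickness from above; on its front a black guard plate (5 thick, 36 mm wide), then a steel blade, 60 long, 8 thick, 20 mm tall, lower edge 10 mm above the handle's underside, on which it stands. Origin: centre of the handle's underside; x along the blade (tip at x = 92.5 mm), z up. 0.09 to 0.18 kg
- feeler_tip (a point): the foremost point of the blade's round nose, 20 mm above the handle's underside; axes as the feeler's
- block: fixed aluminium slide-carrier block, 64 deep (x), 180 wide (y), 36 mm tall: four bays 44 mm apart, open to front and top, an orange sprung pad in each. Origin: centre of its underside; x from the front straight into the bays, y to the left seen from the front. The bays look alike; one is good, one weak, two seized, differently each time
- bay_1 (a point): mouth of bay 1 (the leftmost, seen from the front), in the block's front face, 20 mm above the table (the tip's height when the handle stands on the table), on the middle line of a blade that lies against the bay's fixed wall. That wall is 4 mm to the +y side; the pad's face 1 mm to the -y side (gap 5 mm), and a working pad yields up to 9 mm to -y. Axes as the block's
- bay_2 (a point): mouth of bay 2 (second from the left), as bay_1. In every bay both sides are flared: 14 mm wide at the front, narrowing over the first 16 mm; its floor is 6 mm above the table. Drag on the blade past the flare: weak bay under 1 N, good bay about 2 to 7 N (up to 15 N while its nose spreads the flare). The good pad pushes the blade to +y with 5 to 9 N, the weak one with under 1 N
- bay_3 (a point): mouth of bay 3 (third from the left), as bay_1. In a seized bay the pad does not yield and the nose stops 4 to 18 mm inside the mouth. Fully home in the good bay, the tip is 60 mm inside the mouth and the guard at the block's front face
- bay_4 (a point): mouth of bay 4 (the rightmost), as bay_1. The walls and pads reach 34 mm above the table, so the feeler can be slid in carried 2 to 5 mm above the table, clear of dragging its handle on it, and may be left so or standing
- objective: microscope objective, brass, 28 mm across, 48 mm tall, standing; bystander, origin at its underside
- oil: amber immersion oil bottle, 28 mm across, 62 mm tall, standing; bystander, origin at its underside
- carrier: aluminium slide carrier with a glass slide, 30 x 90 x 6 mm, lying behind the block; bystander, origin at its underside
- driver: screwdriver 160 mm long, lying; bystander, origin on it
- dish: covered culture dish, 94 mm across, 15 mm tall; bystander, origin at its underside
- slidebox: green slide box with white lid, 90 x 35 x 34 mm; bystander, origin at its underside
- loupe: grey loupe, 48 mm across, 45 mm tall, standing; bystander, origin at its underside

How it is judged:
At the end, for the whole second after the job is handed in: The feeler rests, let go and upright, in the properly gripping bay: blade tip 53 to 64 mm inside the mouth, within 4 mm of the bay's middle line and 0.1 rad of its direction, squeezed with 2.5 to 16 N against the bay's wall (only the good bay does this) (((x of feeler_tip in the frame of bay_1 between 0.053 and 0.064 m and y of feeler_tip in the frame of bay_1 between -0.004 and 0.004 m and z of feeler_tip in the frame of bay_1 between -0.006 and 0.01 m) or (x of feeler_tip in the frame of bay_2 between 0.053 and 0.064 m and y of feeler_tip in the frame of bay_2 between -0.004 and 0.004 m and z of feeler_tip in the frame of bay_2 between -0.006 and 0.01 m) or (x of feeler_tip in the frame of bay_3 between 0.053 and 0.064 m and y of feeler_tip in the frame of bay_3 between -0.004 and 0.004 m and z of feeler_tip in the frame of bay_3 between -0.006 and 0.01 m) or (x of feeler_tip in the frame of bay_4 between 0.053 and 0.064 m and y of feeler_tip in the frame of bay_4 between -0.004 and 0.004 m and z of feeler_tip in the frame of bay_4 between -0.006 and 0.01 m)) and angle between the x axis of feeler and the x axis of block, either way round below 0.1 rad and angle between feeler's own z axis and vertical below 0.1 rad and contact force between feeler and block between 2.5 and 16 N and linear speed of feeler below 0.01 m/s); the robot touches nothing.
It fails at once if the feeler is forced: more than 30 N between it and the block (contact force between feeler and block above 30 N).
It fails at once if a bystander is moved more than 20 mm (distance of any of objective, oil, carrier, driver, dish, slidebox, loupe from where it was at the start of the episode above 0.02 m).
It also fails if it takes over 70 s, if anything falls off the work surface, if the arm or the gripper's body presses on something with over 40 N, if the wrist force passes 120 N, or if a joint passes its speed limit or range.

ROBOT

A 6-joint arm with a two-finger parallel gripper is mounted at the origin on the work surface. World frame = base frame: x ahead of the robot, y to its left, z up, the work surface at z = 0. Lengths are in m, angles in rad, forces in N, time in s.
With the tool pointing down it reaches from about 0.35 to 0.925 m from the base axis. Payload 6.4 kg.
Tool frame: the origin (TCP) lies at the centre of the arm's flange, where the gripper is bolted on; the fingertips stand 173 mm ahead of it and the grasp point (between the pads) lies 155 mm ahead of it; z points along the fingers, y is the line along which they close (so a half turn about z gives the same grasp; the last joint's range is limited). The gripper opens to 85 mm and grips with 20 to 120 N. Pads are 22 mm wide; open, the fingers measure 114 mm over their backs; the gripper's body (76 mm by 85 mm) begins 54 mm behind the grasp point. The pads swing forward as they close: fully open they stand 13 mm farther back than shut.
Start: joints at [0.982, 0.245, 1.558, -0, 1.339, -0.174], TCP at [0.262, 0.595, 0.405] pointing down, gripper open.
Joint ranges: [-3.13, 3.13], [-1.02, 2.26], [0.13, 2.54], [-0.95, 4.09], [0.21, 2.88], [-2.74, 2.74]. Speed limits (rad/s): [2.57, 2.57, 3.14, 3.14, 3.14, 3.14].

INTERFACE

Orientations are given as [roll, pitch, yaw] about the fixed x, y, z axes, in that order (R = Rz(yaw) Ry(pitch) Rx(roll)).
In Python, from rig import arm gives the robot as it stands.
- The arm moves only by the tool apply_moves, never from a script. Its argument "moves" is a list of rows, each an object with "delta_pos": the shift along the world's x, y, z each as a share of 0.15 m, from -1 to 1, a list of three; "roll": the turn about the world's z as a share of pi rad, from -1 to 1; "hand": the opening, from 0 (shut) to 1 (fully open). In form: [{"delta_pos": [tx, ty, tz], "roll": roll, "hand": hand}, ...]. A call has 1 to 20 rows; each row shifts and turns the commanded pose from where the row before left it; what a row does not reach is not made up. A row lasts 1/10 s, in which the tool goes at most 50 mm and 8.59 degrees, less where a joint would pass 70% of its speed; a pose out of reach is approached as far as the arm can. A call with a number of a shift or a turn outside -1 to 1 is refused whole. A call with a gripper value outside its range is refused whole. The fingers move at their own pace and stop on an object; "force" is the grip in N (left out, the last holds). Time passes only in rows, so rows that do not move let the fingers close. It gives the time, the measured TCP pose, the force, the opening and the grip force at its end, in the units of the state.
- arm.read_state(): the state, without advancing time (a new reading comes with each control period).
- arm.snapshot(name): name is "scene" or "top" or "wrist"; returns a dict with "pixels" (420x560x3 uint8, red, green, blue), "fovy" (degrees; the focal length in pixels is half the picture's height over the tangent of half this angle, whatever the lens; pixels are square), "cx", "cy" (the principal point, pixels), "origin" and "rotation" of the camera in the world; the wrist camera has in their place "tool_from_camera" (4x4, takes a point from camera to tool coordinates, whose origin is the TCP and whose axes are the flange's). Camera axes: x right, y down, z forward; pixel columns grow to the right and rows downward; lengths in m; the calibration is good to about 2 mm. A picture is of the moment at which its call begins: read the wrist's pose just before it. There is no depth.
- arm.close_job(): hands the job in; it is judged then, once.
The state is a dict: "clock": time; "q": joint angles; "joint_vel": joint speeds; "joint_torque": joint torques, N m; "tcp_pos": TCP position; "tool_rot": TCP orientation; "ft_force": force on the tool from outside, world axes, zero at the start; "ft_torque": the same for the moment, N m; "opening": finger opening in m; "finger_force": force on a finger pad.
Only numpy, scipy, OpenCV 4.12 (cv2) and the standard library are available. Lean on these libraries where they do the work, as an engineer would, in place of code of your own. Each camera call takes 0.05 s, during which the arm holds its last target. There are 200 camera calls.

## Working session

There is one attempt and no reset: what is moved stays moved. The work goes in short steps, Python scripts to look and compute and a tool call to move; the robot and the scene stay as the last step left them, time stands still between calls to the robot, and variables do not carry over. Pictures are saved under pics/ and viewed, at most 10 in all, crops included, and the job is handed in when it is done.

Besides the shell and the picture viewer there is one more tool, called after "Request:" as name(argument=value, ...), one argument or row to a line, values as JSON. apply_moves: Moves the arm, as the interface text tells. Its arguments: {"type":"object","properties":{"moves":{"type":"array"},"force":{"type":"number"}},"required":["moves"]}

```bash
mkdir -p pics; cat > h.py <<'E'
import numpy as np,cv2
from rig import arm
def snap(n,f=None):
    st=arm.read_state(); s=arm.snapshot(n)
    if f: cv2.imwrite('pics/'+f,cv2.cvtColor(s['pixels'],cv2.COLOR_RGB2BGR))
    return st,s
def cam(st,s):
    if 'origin' in s: return np.array(s['origin']),np.array(s['rotation'])
    from scipy.spatial.transform import Rotation as R
    r=np.array(st['tool_rot']); r=R.from_euler('xyz',r).as_matrix() if r.shape==(3,) else r
    T=np.array(s['tool_from_camera']); return np.array(st['tcp_pos'])+r@T[:3,3], r@T[:3,:3]
def ray(st,s,u,v,z):
    o,R=cam(st,s); f=s['pixels'].shape[0]/2/np.tan(np.radians(s['fovy'])/2)
    d=R@np.array([(u-s['cx'])/f,(v-s['cy'])/f,1]); return o+d*(z-o[2])/d[2]
E
python3 - <<'E'
from h import *
st,s=snap('top','top0.png'); print(st, s['origin'],s['fovy'])
st,s=snap('scene','sc0.png'); print(s['origin'],s['fovy'])
E
```

```text
{'clock': 0.0, 'q': array([ 9.81895659e-01,  2.45815027e-01,  1.55903803e+00, -8.05255570e-07,
        1.33868121e+00, -1.74094814e-01]), 'joint_vel': array([-1.24988801e-04,  9.69759225e-04, -2.94071924e-05, -7.13792556e-04,
       -1.19546808e-04,  2.99397443e-04]), 'joint_torque': array([ 4.82027535e-04, -4.29514360e+01, -3.26129758e+01, -1.73005742e-04,
        5.45917064e-03,  5.93742357e-06]), 'tcp_pos': array([0.26181883, 0.59468453, 0.40356647]), 'tool_rot': array([-3.13968026e+00, -3.35547790e-04,  2.72678667e+00]), 'ft_force': array([-0.41300667,  0.72650583, -0.18280711]), 'ft_torque': array([-0.00635277, -0.06224147, -0.02658755]), 'finger_force': 0.0, 'opening': 0.08568402589208639} [0.45238705 0.00501136 1.14986526] 52.419289060573306
[ 1.1047951  -0.73694609  0.67565992] 53.86039080114767
```

View pics/top0.png

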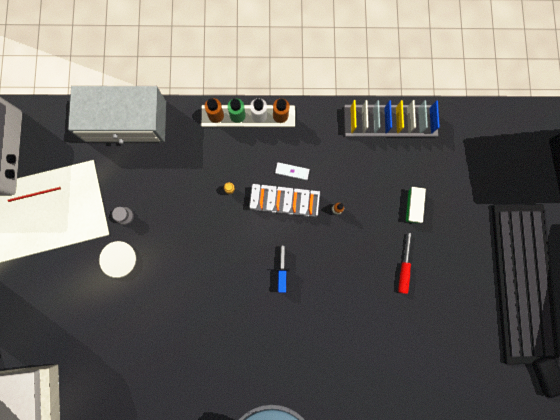

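View pics/sc0.png

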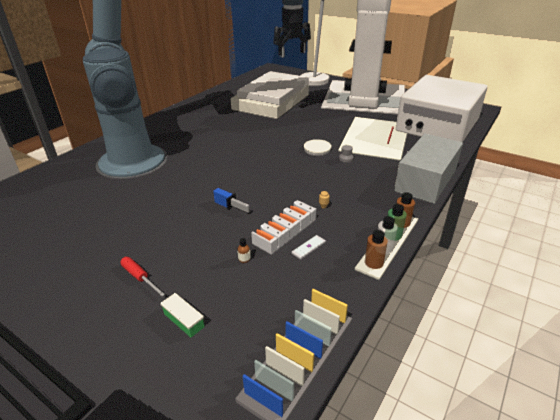

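The top view shows the feeler at (283,272) with its blade towards +x, and the block at (285,200) slightly turned. The objective is at (229,188) and the oil bottle at (338,209), close beside the block.

```bash
python3 - <<'E'
from h import *
st,s=snap('top'); im=cv2.cvtColor(s['pixels'],cv2.COLOR_RGB2HSV)
sub=np.zeros(im.shape[:2],np.uint8); sub[170:310,240:325]=1
def comps(m,z,n):
    m=(m&(sub>0)).astype(np.uint8); c,_=cv2.findContours(m,0,2)
    for k in c:
        if cv2.contourArea(k)<15: continue
        r=cv2.minAreaRect(k); b=cv2.boxPoints(r); print(n,np.round(r[0],1),cv2.contourArea(k),ray(st,s,*r[0],z)[:2].round(4)); print([ray(st,s,*p,z)[:2].round(3).tolist() for p in b])
comps((im[...,0]>100)&(im[...,0]<130)&(im[...,1]>150)&(im[...,2]>80),.04,'blue')
comps((im[...,0]<15)&(im[...,1]>150)&(im[...,2]>100),.034,'orange')
comps((im[...,2]>150)&(im[...,1]<60),.036,'white')
E
```

```text
Traceback (most recent call last):
  File "h.py", line 14, in ray
    d=R@np.array([(u-s['cx'])/f,(v-s['cy'])/f,1]); return o+d*(z-o[2])/d[2]
                                                                       ~^^^
IndexError: invalid index to scalar variable.
```

```bash
python3 - <<'E'
t=open('h.py').read()
t=t.replace("""    if 'origin' in s: return np.array(s['origin']),np.array(s['rotation'])
    from""","""    from""").replace("    r=np.array(st['tool_rot']);","""    M=lambda a: R.from_euler('xyz',a).as_matrix() if np.shape(a)==(3,) else np.array(a)
    if 'origin' in s: return np.array(s['origin']),M(s['rotation'])
    r=np.array(st['tool_rot']);""")
open('h.py','w').write(t)
E
cat > m.py <<'E'
from h import *
def measure(n,box=None,f=None):
    st,s=snap(n,f); im=cv2.cvtColor(s['pixels'],cv2.COLOR_RGB2HSV)
    sub=np.zeros(im.shape[:2],np.uint8)
    x0,x1,y0,y1=box or (0,560,0,420); sub[y0:y1,x0:x1]=1
    def comps(m,z,nm,a=15):
        m=(m&(sub>0)).astype(np.uint8); c,_=cv2.findContours(m,0,2)
        for k in c:
            if cv2.contourArea(k)<a: continue
            r=cv2.minAreaRect(k); b=cv2.boxPoints(r); print(nm,np.round(r[0],1),cv2.contourArea(k),ray(st,s,*r[0],z)[:2].round(4),[ray(st,s,*p,z)[:2].round(4).tolist() for p in b])
    a=15 if n=='top' else 150
    comps((im[...,0]>100)&(im[...,0]<130)&(im[...,1]>150)&(im[...,2]>80),.04,'blue',a)
    comps((im[...,0]<15)&(im[...,1]>150)&(im[...,2]>100),.034,'orange',a)
    comps((im[...,2]>150)&(im[...,1]<60),.036,'white',a)
E
python3 - <<'E'
from m import *
s=arm.snapshot('top');print(s['rotation'])
measure('top',(240,325,170,310))
E
```

```text
[-2.99797015 -0.02856241 -1.57904749]
blue [282. 281.] 162.0 [ 0.4277 -0.0305] [[0.4558, -0.0204], [0.4556, -0.0411], [0.3998, -0.0405], [0.4, -0.02]]
white [282.  256.5] 35.5 [ 0.4904 -0.0312] [[0.5177, -0.0288], [0.5176, -0.034], [0.4634, -0.0335], [0.4634, -0.0283]]
white [306.  201.3] 230.0 [ 0.6356 -0.096 ] [[0.6056, -0.06], [0.6703, -0.0648], [0.6658, -0.1323], [0.6011, -0.127]]
white [276.5 198. ] 375.5 [ 0.6447 -0.0179] [[0.6798, 0.023], [0.6796, -0.0595], [0.6097, -0.0586], [0.61, 0.0231]]
white [255.1 195.9] 162.0 [0.6504 0.0388] [[0.6194, 0.0542], [0.6846, 0.0463], [0.6816, 0.0231], [0.6164, 0.0312]]
white [291.5 174.5] 174.0 [ 0.7082 -0.0585] [[0.7206, -0.0145], [0.7205, -0.1029], [0.6959, -0.1025], [0.6961, -0.0143]]
```

Request:
apply_moves(
  moves=[
    {"delta_pos": [0.09, -0.298, 0], "roll": 0.0094, "hand": 1},
    {"delta_pos": [0.09, -0.298, 0], "roll": 0.0094, "hand": 1},
    {"delta_pos": [0.09, -0.298, 0], "roll": 0.0094, "hand": 1},
    {"delta_pos": [0.09, -0.298, 0], "roll": 0.0094, "hand": 1},
    {"delta_pos": [0.09, -0.298, 0], "roll": 0.0094, "hand": 1},
    {"delta_pos": [0.09, -0.298, 0], "roll": 0.0094, "hand": 1},
    {"delta_pos": [0.09, -0.298, 0], "roll": 0.0094, "hand": 1},
    {"delta_pos": [0.09, -0.298, 0], "roll": 0.0094, "hand": 1},
    {"delta_pos": [0.09, -0.298, 0], "roll": 0.0094, "hand": 1},
    {"delta_pos": [0.09, -0.298, 0], "roll": 0.0094, "hand": 1},
    {"delta_pos": [0.09, -0.298, 0], "roll": 0.0094, "hand": 1},
    {"delta_pos": [0.09, -0.298, 0], "roll": 0.0094, "hand": 1},
    {"delta_pos": [0.09, -0.298, 0], "roll": 0.0094, "hand": 1},
    {"delta_pos": [0.09, -0.298, 0], "roll": 0.0094, "hand": 1},
    {"delta_pos": [0, 0, 0], "roll": 0, "hand": 1},
    {"delta_pos": [0, 0, 0], "roll": 0, "hand": 1},
  ],
)

```text
clock: 1.85
tcp_pos: [0.451, -0.0318, 0.4045]
tool_rot: [3.141, -0.001, 3.138]
ft_force: [-0.1, -0.2, 0.5]
opening: 0.0855
finger_force: 0.0
```

```bash
python3 - <<'E'
from m import *
print(arm.snapshot('wrist')['tool_from_camera'])
measure('wrist',None,'w1.png')
E
```

```text
[[ 5.49332726e-04 -9.56129089e-01 -2.92945155e-01  7.59217791e-02]
 [ 9.99999802e-01  4.35264254e-04  4.54569056e-04  7.28514858e-04]
 [-3.07118143e-04 -2.92945347e-01  9.56129139e-01  3.13016522e-02]
 [ 0.00000000e+00  0.00000000e+00  0.00000000e+00  1.00000000e+00]]
orange [212. 326.] 154.5 [ 0.6162 -0.1039] [[0.5862, -0.1076], [0.5862, -0.0969], [0.6475, -0.1001], [0.6475, -0.1113]]
white [257.2 377.4] 627.5 [ 0.6835 -0.0556] [[0.6869, -0.098], [0.6686, -0.0954], [0.6801, -0.0134], [0.6987, -0.015]]
white [273.2 336.3] 9621.5 [ 0.6281 -0.0368] [[0.6625, -0.1339], [0.5761, -0.1206], [0.5954, 0.0556], [0.6845, 0.0539]]
white [421.6 297.6] 753.0 [0.5801 0.121 ] [[0.5476, 0.0908], [0.5372, 0.1082], [0.6143, 0.1528], [0.6261, 0.1347]]
white [137. 298.] 761.5 [ 0.5799 -0.1812] [[0.6142, -0.2128], [0.537, -0.1685], [0.5474, -0.1511], [0.6259, -0.1947]]
white [278.3 215.4] 436.5 [ 0.4878 -0.031 ] [[0.5171, -0.0365], [0.4597, -0.0344], [0.46, -0.0256], [0.5174, -0.0274]]
```

View pics/w1.png

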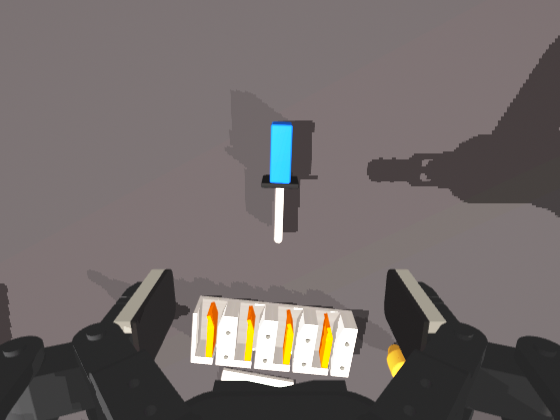

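The wrist view shows the feeler with its handle at (281,152) and its blade tip at (278,241). The block's four bays are at x = 212, 251, 289 and 326, with the front face up-image. The pad is on the image-left (-y) side of each bay.

```bash
python3 - <<'E'
from h import *
st,s=snap('wrist'); p=s['pixels']; im=cv2.cvtColor(p,cv2.COLOR_RGB2HSV)
print(im[152,281],im[225,278],p[300:320,230].tolist())
m=((im[...,0]>95)&(im[...,0]<130)&(im[...,1]>120)&(im[...,2]>120)).astype(np.uint8); m[260:]=0
k=max(cv2.findContours(m,0,2)[0],key=cv2.contourArea); r=cv2.minAreaRect(k)
print(r,[ray(st,s,*q,.04)[:2].round(4) for q in cv2.boxPoints(r)],ray(st,s,*r[0],.04))
c=cv2.resize(p[285:385,180:370],None,fx=4,fy=4,interpolation=cv2.INTER_CUBIC)
cv2.imwrite('pics/c1.png',cv2.cvtColor(c,cv2.COLOR_RGB2BGR))
E
```

```text
[ 95 194 255] [ 30   1 255] [[193, 183, 176], [192, 181, 174], [191, 180, 173], [191, 180, 173], [191, 180, 173], [191, 181, 172], [191, 183, 173], [191, 183, 173], [192, 183, 173], [193, 183, 173], [194, 183, 173], [193, 182, 174], [193, 183, 174], [193, 183, 174], [193, 183, 175], [195, 184, 175], [235, 228, 220], [255, 255, 255], [255, 255, 255], [255, 255, 255]]
((279.86822509765625, 152.2947235107422), (21.902488708496094, 62.070369720458984), 2.2906100749969482) [array([ 0.4539, -0.0404]), array([ 0.3965, -0.0376]), array([ 0.3973, -0.0178]), array([ 0.4547, -0.0196])] [ 0.42486681 -0.02881903  0.04      ]
```

View pics/c1.png

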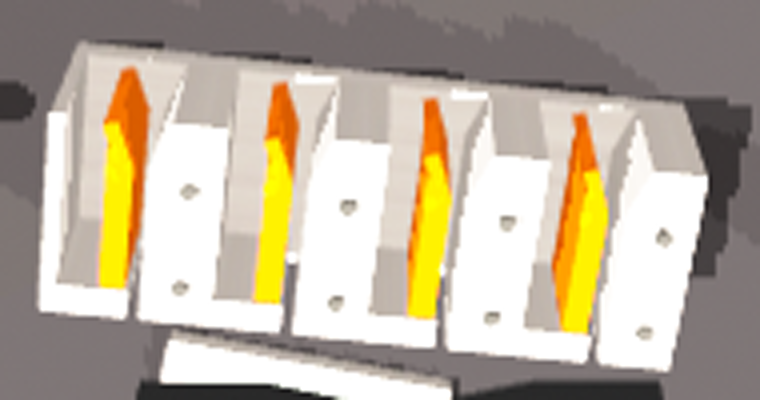

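The crop shows the block tops, the flared mouths and the pads clearly. The front top edge runs from about crop (50,112) to (708,176). The fixed walls' rear ends are near (137,318), (291,333), (446,350) and (598,363).

```bash
python3 - <<'E'
from h import *
st,s=snap('wrist')
P=lambda c,z=.036: ray(st,s,180+c[0]/4-.4,285+c[1]/4-.4,z)[:2]
for n,L in dict(front=[(50,112),(170,122),(226,127),(336,141),(388,142),(490,154),(548,158),(645,172),(708,176)],
  rearwall=[(137,318),(291,333),(446,350),(598,363)],rear=[(40,312),(127,320),(282,332),(436,347),(588,362),(670,370)],
  padrear=[(127,288),(281,302),(435,318),(588,332)]).items():
    A=np.array([P(c) for c in L]); d=np.polyfit(A[:,1],A[:,0],1); print(n,A.round(4).tolist(),'yaw',-np.arctan(d[0]),np.diff(A,axis=0)[:,1].round(4))
E
```

```text
front [[0.5982, -0.1228], [0.6013, -0.0907], [0.6028, -0.0756], [0.6072, -0.046], [0.6075, -0.0319], [0.6113, -0.0042], [0.6125, 0.0116], [0.617, 0.0383], [0.6182, 0.0555]] yaw -0.11420061203689474 [0.0322 0.0151 0.0297 0.0141 0.0277 0.0158 0.0266 0.0173]
rearwall [[0.6651, -0.103], [0.6703, -0.0595], [0.6761, -0.0155], [0.6807, 0.028]] yaw -0.11937654969989506 [0.0434 0.0441 0.0435]
rear [[0.6631, -0.1302], [0.6658, -0.1058], [0.6699, -0.0621], [0.6751, -0.0183], [0.6803, 0.0252], [0.6831, 0.0488]] yaw -0.1111246868785074 [0.0244 0.0438 0.0437 0.0435 0.0236]
padrear [[0.655, -0.1052], [0.6597, -0.0621], [0.6651, -0.0187], [0.6699, 0.0248]] yaw -0.11546666136847458 [0.0431 0.0434 0.0435]
```

Request:
apply_moves(
  moves=[
    {"delta_pos": [-0.08, 0.006, -0.25], "roll": -0.0063, "hand": 1},
    {"delta_pos": [-0.08, 0.006, -0.25], "roll": -0.0064, "hand": 1},
    {"delta_pos": [0, 0, -0.25], "roll": 0, "hand": 1},
    {"delta_pos": [0, 0, -0.25], "roll": 0, "hand": 1},
    {"delta_pos": [0, 0, -0.25], "roll": 0, "hand": 1},
    {"delta_pos": [0, 0, -0.25], "roll": 0, "hand": 1},
    {"delta_pos": [0, 0, 0], "roll": 0, "hand": 1},
    {"delta_pos": [0, 0, 0], "roll": 0, "hand": 0},
    {"delta_pos": [0, 0, 0], "roll": 0, "hand": 0},
    {"delta_pos": [0, 0, 0], "roll": 0, "hand": 0},
    {"delta_pos": [0, 0, 0], "roll": 0, "hand": 0},
    {"delta_pos": [0, 0, 0], "roll": 0, "hand": 0},
    {"delta_pos": [0, 0, 0], "roll": 0, "hand": 0},
    {"delta_pos": [0, 0, 0], "roll": 0, "hand": 0},
  ],
  force=40,
)

```text
clock: 3.45
tcp_pos: [0.4277, -0.0294, 0.1811]
tool_rot: [-3.141, 0.002, 3.1]
ft_force: [-1.5, 1.4, 7.3]
opening: 0.0196
finger_force: 39.9
```

Request:
apply_moves(
  moves=[
    {"delta_pos": [0, 0, 0.023], "roll": 0, "hand": 0},
    {"delta_pos": [0.0, 0.0, 0], "roll": 0, "hand": 0},
    {"delta_pos": [0.151, 0.071, 0], "roll": -0.008, "hand": 0},
    {"delta_pos": [0.151, 0.071, 0], "roll": -0.008, "hand": 0},
    {"delta_pos": [0.151, 0.071, 0], "roll": -0.008, "hand": 0},
    {"delta_pos": [0, 0, 0], "roll": 0, "hand": 0},
    {"delta_pos": [0, 0, 0], "roll": 0, "hand": 0},
    {"delta_pos": [0, 0, 0], "roll": 0, "hand": 0},
  ],
)

```text
clock: 4.25
tcp_pos: [0.4939, 0.0028, 0.1826]
tool_rot: [3.141, -0.002, 3.025]
ft_force: [0.1, 0.9, -2.6]
opening: 0.0196
finger_force: 39.4
```

```bash
python3 - <<'E'
from h import *
st,s=snap('wrist','w2.png'); print(st['tcp_pos'],st['tool_rot'],st['ft_force'])
E
```

```text
[0.49386918 0.00275959 0.18255807] [ 3.14149457e+00 -1.88160839e-03  3.02481807e+00] [ 0.05057483  0.8550534  -2.59249562]
```

View pics/w2.png

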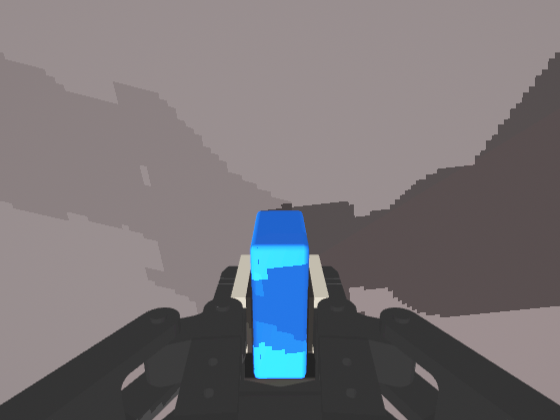

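The wrist view now shows only the gripped handle: its rear top edge is at v≈247 between u = 252 and 308, and its front end is at v≈378, u = 254 to 306. The blade is hidden, so I'll use the top camera for it.

Request:
apply_moves(
  moves=[
    {"delta_pos": [0, 0, 0.013], "roll": 0, "hand": 0},
    {"delta_pos": [0, 0, 0], "roll": 0, "hand": 0},
  ],
)

```text
clock: 4.5
tcp_pos: [0.4946, 0.0026, 0.1853]
tool_rot: [-3.142, 0.0, 3.024]
ft_force: [0.2, 0.4, -1.5]
opening: 0.0193
finger_force: 39.4
```

```bash
python3 - <<'E'
from h import *
st,s=snap('wrist'); print(st['tcp_pos'],st['tool_rot'])
for q in [(252,247),(308,247),(254,377),(306,377)]: print(ray(st,s,*q,.0437)[:2].round(4))
st,s=snap('top'); p=s['pixels']
c=cv2.resize(p[178:278,220:345],None,fx=6,fy=6,interpolation=cv2.INTER_CUBIC)
cv2.imwrite('pics/t2.png',cv2.cvtColor(c,cv2.COLOR_RGB2BGR))
E
```

```text
[0.49459641 0.00259894 0.18530733] [-3.14154707e+00  1.88926304e-04  3.02445917e+00]
[ 0.4659 -0.0025]
[0.4681 0.0159]
[ 0.5183 -0.0091]
[0.5206 0.0103]
```

View pics/t2.png

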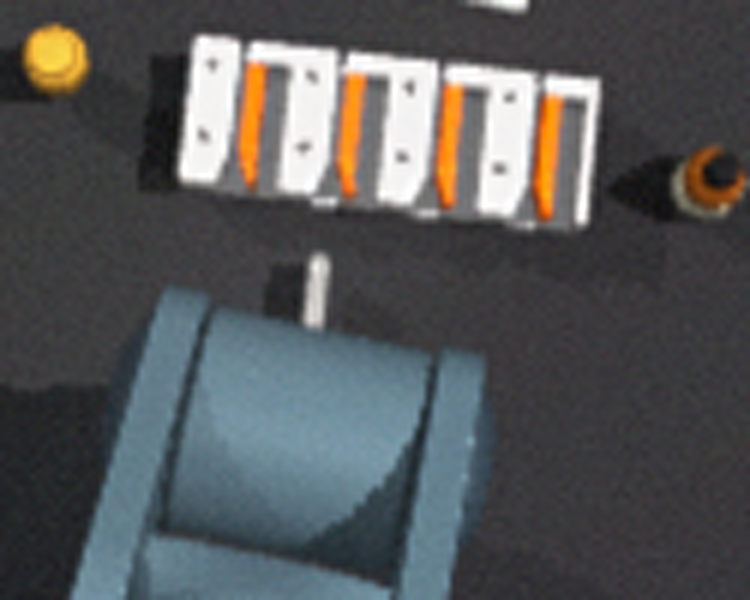

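The top crop shows the tip at about (319,255). Bay 2's orange pad is at (350,130), with its fixed wall about 12 px to its left. I'll fit the blade and the wall line numerically.

```bash
cat > t.py <<'E'
from h import *
def blade(v0,v1,u0,u1,z=.034):
    st,s=snap('top'); g=cv2.cvtColor(s['pixels'],cv2.COLOR_RGB2GRAY).astype(float); L=[]
    for v in range(v0,v1):
        r=np.clip(g[v,u0:u1]-90,0,None)
        if r.sum()>100: u=(r*np.arange(u0,u1)).sum()/r.sum(); L.append(ray(st,s,u,v,z)[:2])
    L=np.array(L); d=np.polyfit(L[:,0],L[:,1],1); print('x range',L[0,0],L[-1,0],'yaw',d[0],'y at ends',np.polyval(d,L[[0,-1],0]))
    return st,s
if __name__=='__main__':
    st,s=blade(221,232,267,279)
    P=lambda c,z: ray(st,s,220+c[0]/6-.4,178+c[1]/6-.4,z)[:2]
    print('tip',P((319,253),.034))
    for n,q in dict(corner_fl=(180,182),rl=(194,36),rr=(600,79),fr=(588,228),w1=(280,190),w2=(379,200),w3=(478,213)).items(): print(n,P(q,.036).round(4))
E
python3 t.py
```

```text
x range 0.5836087571945562 0.5572136534784881 yaw -0.10664140689159989 y at ends [-0.00781438 -0.00499957]
tip [ 0.58687781 -0.00775041]
corner_fl [0.6183 0.0531]
rl [0.6837 0.0471]
rr [ 0.6638 -0.1329]
fr [ 0.5971 -0.1262]
w1 [0.6146 0.0093]
w2 [ 0.61   -0.0342]
w3 [ 0.604  -0.0778]
```

Request:
apply_moves(
  moves=[
    {"delta_pos": [-0.002, -0.0166, 0], "roll": 0, "hand": 0},
    {"delta_pos": [0.0331, -0.0038, 0], "roll": 0, "hand": 0},
    {"delta_pos": [0.0331, -0.0038, 0], "roll": 0, "hand": 0},
    {"delta_pos": [0.0331, -0.0038, 0], "roll": 0, "hand": 0},
    {"delta_pos": [0.0331, -0.0038, 0], "roll": 0, "hand": 0},
    {"delta_pos": [0, 0, 0], "roll": 0, "hand": 0},
    {"delta_pos": [0, 0, 0], "roll": 0, "hand": 0},
  ],
  force=25,
)

```text
clock: 5.35
tcp_pos: [0.5146, -0.0019, 0.185]
tool_rot: [3.142, -0.0, 3.025]
ft_force: [0.1, -0.2, -2.3]
opening: 0.0194
finger_force: 39.4
```

```bash
cat t.py | sed -n '1,3p' >/dev/null; python3 - <<'E'
from t import *
st,s=blade(214,226,267,281)
E
```

```text
x range 0.6021801168612889 0.5730341982564454 yaw -0.3007203235680775 y at ends [-0.01373933 -0.00497456]
```

Request:
apply_moves(
  moves=[
    {"delta_pos": [0.0132, -0.0015, 0], "roll": 0, "hand": 0},
    {"delta_pos": [0.0132, -0.0015, 0], "roll": 0, "hand": 0},
    {"delta_pos": [0.0132, -0.0015, 0], "roll": 0, "hand": 0},
    {"delta_pos": [0.0066, -0.0008, 0], "roll": 0, "hand": 0},
    {"delta_pos": [0.0066, -0.0008, 0], "roll": 0, "hand": 0},
  ],
)

```text
clock: 5.9
tcp_pos: [0.5225, -0.0028, 0.1851]
tool_rot: [3.142, 0.0, 3.025]
ft_force: [-0.1, -0.7, -2.1]
opening: 0.0195
finger_force: 39.4
```

Request:
apply_moves(
  moves=[
    {"delta_pos": [0.0066, -0.0008, 0], "roll": 0, "hand": 0},
    {"delta_pos": [0.0066, -0.0008, 0], "roll": 0, "hand": 0},
  ],
)

```text
clock: 6.1
tcp_pos: [0.5244, -0.0031, 0.1851]
tool_rot: [3.142, -0.0, 3.025]
ft_force: [-0.9, -0.6, -1.3]
opening: 0.0195
finger_force: 39.4
```

Request:
apply_moves(
  moves=[
    {"delta_pos": [0.0066, -0.0008, 0], "roll": 0, "hand": 0},
    {"delta_pos": [0.0066, -0.0008, 0], "roll": 0, "hand": 0},
  ],
)

```text
clock: 6.3
tcp_pos: [0.5264, -0.0033, 0.1851]
tool_rot: [-3.142, -0.0, 3.025]
ft_force: [0.6, 0.0, -1.9]
opening: 0.0197
finger_force: 39.4
```

Request:
apply_moves(
  moves=[
    {"delta_pos": [0.0066, -0.0008, 0], "roll": 0, "hand": 0},
    {"delta_pos": [0.0066, -0.0008, 0], "roll": 0, "hand": 0},
  ],
)

```text
clock: 6.5
tcp_pos: [0.5284, -0.0036, 0.1851]
tool_rot: [-3.142, 0.0, 3.025]
ft_force: [-0.8, -0.1, -1.5]
opening: 0.0195
finger_force: 39.4
```

Request:
apply_moves(
  moves=[
    {"delta_pos": [0.0066, -0.0008, 0], "roll": 0, "hand": 0},
  ],
)

```text
clock: 6.6
tcp_pos: [0.5294, -0.0037, 0.1851]
tool_rot: [-3.142, -0.0, 3.025]
ft_force: [0.1, 0.3, -2.1]
opening: 0.0192
finger_force: 39.4
```

Request:
apply_moves(
  moves=[
    {"delta_pos": [0.0066, -0.0008, 0], "roll": 0, "hand": 0},
  ],
)

```text
clock: 6.7
tcp_pos: [0.5304, -0.0038, 0.1851]
tool_rot: [-3.142, 0.0, 3.025]
ft_force: [0.8, -0.2, -1.3]
opening: 0.0193
finger_force: 39.4
```

Request:
apply_moves(
  moves=[
    {"delta_pos": [0.0066, -0.0008, 0], "roll": 0, "hand": 0},
  ],
)

```text
clock: 6.8
tcp_pos: [0.5314, -0.0039, 0.1851]
tool_rot: [-3.142, 0.0, 3.025]
ft_force: [-0.3, 0.8, -1.0]
opening: 0.0192
finger_force: 39.4
```

Request:
apply_moves(
  moves=[
    {"delta_pos": [0.0066, -0.0008, 0], "roll": 0, "hand": 0},
  ],
)

```text
clock: 6.9
tcp_pos: [0.5323, -0.004, 0.185]
tool_rot: [3.141, -0.0, 3.025]
ft_force: [-0.3, 1.4, -2.2]
opening: 0.0194
finger_force: 39.5
```

Request:
apply_moves(
  moves=[
    {"delta_pos": [0.0066, -0.0008, 0], "roll": 0, "hand": 0},
  ],
)

```text
clock: 7.0
tcp_pos: [0.5332, -0.004, 0.1849]
tool_rot: [3.141, -0.001, 3.025]
ft_force: [-0.8, 2.1, -1.0]
opening: 0.0193
finger_force: 39.5
```

Request:
apply_moves(
  moves=[
    {"delta_pos": [0.0066, -0.0008, 0], "roll": 0, "hand": 0},
  ],
)

```text
clock: 7.1
tcp_pos: [0.534, -0.004, 0.1848]
tool_rot: [3.141, -0.001, 3.025]
ft_force: [-1.3, 2.5, -0.6]
opening: 0.0195
finger_force: 39.5
```

Request:
apply_moves(
  moves=[
    {"delta_pos": [0.0066, -0.0008, 0], "roll": 0, "hand": 0},
  ],
)

```text
clock: 7.2
tcp_pos: [0.5349, -0.0041, 0.1847]
tool_rot: [3.141, -0.002, 3.025]
ft_force: [-1.9, 4.7, -2.0]
opening: 0.0196
finger_force: 39.6
```

Request:
apply_moves(
  moves=[
    {"delta_pos": [0.0066, -0.0008, 0], "roll": 0, "hand": 0},
  ],
)

```text
clock: 7.3
tcp_pos: [0.5357, -0.0041, 0.1846]
tool_rot: [3.141, -0.002, 3.026]
ft_force: [-3.4, 5.3, -1.2]
opening: 0.0195
finger_force: 39.7
```

Request:
apply_moves(
  moves=[
    {"delta_pos": [0.0066, -0.0008, 0], "roll": 0, "hand": 0},
  ],
)

```text
clock: 7.4
tcp_pos: [0.5364, -0.0041, 0.1844]
tool_rot: [3.141, -0.004, 3.026]
ft_force: [-6.1, 5.0, -0.3]
opening: 0.0192
finger_force: 39.8
```

Request:
apply_moves(
  moves=[
    {"delta_pos": [0.0066, -0.0008, 0], "roll": 0, "hand": 0},
  ],
)

```text
clock: 7.5
tcp_pos: [0.537, -0.0042, 0.1842]
tool_rot: [3.141, -0.006, 3.026]
ft_force: [-9.0, 4.2, 1.2]
opening: 0.0196
finger_force: 40.0
```

Request:
apply_moves(
  moves=[
    {"delta_pos": [0.0066, -0.0008, 0], "roll": 0, "hand": 0},
  ],
)

```text
clock: 7.6
tcp_pos: [0.5375, -0.0042, 0.1839]
tool_rot: [3.141, -0.008, 3.026]
ft_force: [-11.0, 4.1, 2.7]
opening: 0.0196
finger_force: 40.1
```

Request:
apply_moves(
  moves=[
    {"delta_pos": [0.0066, -0.0008, 0], "roll": 0, "hand": 0},
  ],
)

```text
clock: 7.7
tcp_pos: [0.538, -0.0043, 0.1836]
tool_rot: [3.141, -0.01, 3.026]
ft_force: [-13.2, 4.1, 2.8]
opening: 0.0197
finger_force: 40.2
```

Request:
apply_moves(
  moves=[
    {"delta_pos": [0.0066, -0.0008, 0], "roll": 0, "hand": 0},
  ],
)

```text
clock: 7.8
tcp_pos: [0.5386, -0.0043, 0.1833]
tool_rot: [3.141, -0.012, 3.026]
ft_force: [-15.0, 3.8, 4.4]
opening: 0.0194
finger_force: 40.3
```

Request:
apply_moves(
  moves=[
    {"delta_pos": [-0.0265, 0.0031, 0], "roll": 0, "hand": 0},
    {"delta_pos": [-0.053, 0.0061, 0], "roll": 0, "hand": 0},
    {"delta_pos": [-0.0795, 0.0092, 0], "roll": 0, "hand": 0},
    {"delta_pos": [-0.0795, 0.0092, 0], "roll": 0, "hand": 0},
    {"delta_pos": [-0.0112, -0.0971, 0], "roll": 0, "hand": 0},
    {"delta_pos": [-0.0112, -0.0971, 0], "roll": 0, "hand": 0},
    {"delta_pos": [-0.0112, -0.0971, 0], "roll": 0, "hand": 0},
    {"delta_pos": [0, 0, 0], "roll": 0, "hand": 0},
    {"delta_pos": [0, 0, 0], "roll": 0, "hand": 0},
    {"delta_pos": [0, 0, 0], "roll": 0, "hand": 0},
  ],
)

```text
clock: 8.8
tcp_pos: [0.5005, -0.0448, 0.1851]
tool_rot: [3.142, 0.0, 3.025]
ft_force: [1.0, 0.2, -2.0]
opening: 0.0196
finger_force: 39.4
```

```bash
python3 - <<'E'
from h import *
st,s=snap('wrist'); print(st['tcp_pos'],st['tool_rot'])
im=cv2.cvtColor(s['pixels'],cv2.COLOR_RGB2HSV)
m=((im[...,0]>90)&(im[...,0]<130)&(im[...,1]>150)&(im[...,2]>100)).astype(np.uint8)
k=max(cv2.findContours(m,0,2)[0],key=cv2.contourArea); print(cv2.boundingRect(k))
st,s=snap('top'); g=s['pixels'][205:235,270:300].mean(2).astype(int)
for r in g[::2]: print(' '.join('%3d'%x for x in r))
E
```

```text
[ 0.50049418 -0.04478427  0.18506335] [3.14152292e+00 4.28692555e-05 3.02470909e+00]
(250, 210, 59, 169)
242 242 246 241 183 117 121 146 150 139 118 117 117 171 245 244 233 232 238 243 244 159 116 135 143 152 125 114 115 133
242 248 249 195 124 110 104 138 144 131 116 113 129 206 244 244 242 243 247 247 231 135 101 132 142 149 122 115 110 129
236 254 208 117 115 119 121 119 137 134 119 121 138 231 243 245 244 247 254 236 139 112 104 104 148 147 122 116 107 137
 81 104 180 188 196 211 131 101 104 115 117 118 123 178 188 210 231 237 218 132 114 115 114  90 125 128 117 116 118 172
 59  59  60  58  64  60  43  46  53  50  55  58  58  58  57  58  71  81 117 145 186 189 179 117 106 114 118 117 117 124
 57  59  59  58  55  60  56  57  58  57  56  56  58  58  54  57  56  57  56  56  61  52  55  55  48  43  49  54  53  45
 62  63  62  54  61  58  62  61  55  53  59  56  54  57  59  57  58  56  55  53  65  72  59  57  53  58  53  53  59  53
 65  67  67  60  66  60  62  67  61  54  61  54  59  54  56  59  61  62  69 101 196 218 156  59  54  59  59  51  59  50
 65  67  69  87  86  73  73  65  66  67  64  55  37  33  30  37  36  39  60 148 211 211 143  63  53  52  54  53  51  52
 64  67 108 104 108 104 101 102  96  97  67  38  42  38  43  37  36  36  67 173 206 199 112  64  61  64  58  53  65  53
 63 102 120 116 114 118 113 113 108  76  58  78  68  57  51  40  40  36  79 197 208 201 103  65  62  52  50  50  54  61
 81 125 128 124 123 124 123 121  99  66  85 105 107 101  98  94  93  82  85 142 179 193  78  58  61  49  51  56  55  54
126 122 124 125 123 127 133 154  75  79 118 119 115 114 114 117 108 108 105 103  99  96  89  82  79  70  57  57  55  49
125 123 124 126 124 127 122  73  73 119 128 129 124 125 124 123 123 118 122 123 115 111 110 107 110 102 103 100  93  84
128 125 123 125 128 122 110  71 113 133 130 135 129 130 131 128 127 126 122 127 121 126 122 119 120 116 114 111 109 113
```

Request:
apply_moves(
  moves=[
    {"delta_pos": [0.0265, -0.0031, 0], "roll": 0, "hand": 0},
    {"delta_pos": [0.0265, -0.0031, 0], "roll": 0, "hand": 0},
    {"delta_pos": [0.0265, -0.0031, 0], "roll": 0, "hand": 0},
    {"delta_pos": [0.0132, -0.0015, 0], "roll": 0, "hand": 0},
    {"delta_pos": [0.0132, -0.0015, 0], "roll": 0, "hand": 0},
    {"delta_pos": [0.0066, -0.0008, 0], "roll": 0, "hand": 0},
    {"delta_pos": [0.0066, -0.0008, 0], "roll": 0, "hand": 0},
  ],
)

```text
clock: 9.6
tcp_pos: [0.5183, -0.0467, 0.185]
tool_rot: [3.142, -0.0, 3.025]
ft_force: [-1.1, 0.0, -1.9]
opening: 0.0196
finger_force: 39.4
```

Request:
apply_moves(
  moves=[
    {"delta_pos": [0.0066, -0.0008, 0], "roll": 0, "hand": 0},
    {"delta_pos": [0.0066, -0.0008, 0], "roll": 0, "hand": 0},
    {"delta_pos": [0.0066, -0.0008, 0], "roll": 0, "hand": 0},
    {"delta_pos": [0.0066, -0.0008, 0], "roll": 0, "hand": 0},
  ],
)

```text
clock: 10.0
tcp_pos: [0.5223, -0.0472, 0.1851]
tool_rot: [3.142, -0.0, 3.025]
ft_force: [-0.7, -0.3, -2.1]
opening: 0.0199
finger_force: 39.4
```

Request:
apply_moves(
  moves=[
    {"delta_pos": [0.0066, -0.0008, 0], "roll": 0, "hand": 0},
    {"delta_pos": [0.0066, -0.0008, 0], "roll": 0, "hand": 0},
    {"delta_pos": [0.0066, -0.0008, 0], "roll": 0, "hand": 0},
  ],
)

```text
clock: 10.3
tcp_pos: [0.5253, -0.0476, 0.1851]
tool_rot: [-3.142, 0.0, 3.025]
ft_force: [0.0, 0.5, -2.0]
opening: 0.0198
finger_force: 39.4
```

Tip is about 11 mm inside bay 3.

Request:
apply_moves(
  moves=[
    {"delta_pos": [0.0066, -0.0008, 0], "roll": 0, "hand": 0},
    {"delta_pos": [0.0066, -0.0008, 0], "roll": 0, "hand": 0},
    {"delta_pos": [0.0066, -0.0008, 0], "roll": 0, "hand": 0},
  ],
)

```text
clock: 10.6
tcp_pos: [0.528, -0.0478, 0.1849]
tool_rot: [3.141, -0.001, 3.025]
ft_force: [-0.8, 1.2, -1.3]
opening: 0.0195
finger_force: 39.5
```

Request:
apply_moves(
  moves=[
    {"delta_pos": [0.0066, -0.0008, 0], "roll": 0, "hand": 0},
    {"delta_pos": [0.0066, -0.0008, 0], "roll": 0, "hand": 0},
  ],
)

```text
clock: 10.8
tcp_pos: [0.5297, -0.0478, 0.1847]
tool_rot: [3.141, -0.002, 3.025]
ft_force: [-2.2, 3.4, -2.3]
opening: 0.0197
finger_force: 39.6
```

Request:
apply_moves(
  moves=[
    {"delta_pos": [0.0066, -0.0008, 0], "roll": 0, "hand": 0},
    {"delta_pos": [0.0066, -0.0008, 0], "roll": 0, "hand": 0},
  ],
)

```text
clock: 11.0
tcp_pos: [0.5313, -0.0479, 0.1844]
tool_rot: [3.141, -0.004, 3.026]
ft_force: [-6.0, 4.2, -0.3]
opening: 0.0196
finger_force: 39.8
```

Request:
apply_moves(
  moves=[
    {"delta_pos": [0.0066, -0.0008, 0], "roll": 0, "hand": 0},
    {"delta_pos": [0.0066, -0.0008, 0], "roll": 0, "hand": 0},
  ],
)

```text
clock: 11.2
tcp_pos: [0.5324, -0.048, 0.1839]
tool_rot: [3.141, -0.008, 3.026]
ft_force: [-12.0, 4.5, 1.5]
opening: 0.0193
finger_force: 40.1
```

Request:
apply_moves(
  moves=[
    {"delta_pos": [-0.0265, 0.0031, 0], "roll": 0, "hand": 0},
    {"delta_pos": [-0.053, 0.0061, 0], "roll": 0, "hand": 0},
    {"delta_pos": [-0.0795, 0.0092, 0], "roll": 0, "hand": 0},
    {"delta_pos": [-0.0662, 0.0076, 0], "roll": 0, "hand": 0},
    {"delta_pos": [-0.0112, -0.0971, 0], "roll": 0, "hand": 0},
    {"delta_pos": [-0.0112, -0.0971, 0], "roll": 0, "hand": 0},
    {"delta_pos": [-0.0112, -0.0971, 0], "roll": 0, "hand": 0},
    {"delta_pos": [0, 0, 0], "roll": 0, "hand": 0},
    {"delta_pos": [0, 0, 0], "roll": 0, "hand": 0},
  ],
)

```text
clock: 12.1
tcp_pos: [0.4955, -0.0894, 0.1852]
tool_rot: [-3.142, 0.0, 3.023]
ft_force: [0.7, 0.0, -1.8]
opening: 0.0199
finger_force: 39.4
```

Request:
apply_moves(
  moves=[
    {"delta_pos": [0.0265, -0.0031, 0], "roll": 0, "hand": 0},
    {"delta_pos": [0.0265, -0.0031, 0], "roll": 0, "hand": 0},
    {"delta_pos": [0.0265, -0.0031, 0], "roll": 0, "hand": 0},
    {"delta_pos": [0.0132, -0.0015, 0], "roll": 0, "hand": 0},
    {"delta_pos": [0.0132, -0.0015, 0], "roll": 0, "hand": 0},
    {"delta_pos": [0.0066, -0.0008, 0], "roll": 0, "hand": 0},
    {"delta_pos": [0.0066, -0.0008, 0], "roll": 0, "hand": 0},
  ],
)

```text
clock: 12.8
tcp_pos: [0.5132, -0.0905, 0.185]
tool_rot: [3.142, -0.0, 3.025]
ft_force: [-0.8, 0.4, -1.2]
opening: 0.0193
finger_force: 39.4
```

Request:
apply_moves(
  moves=[
    {"delta_pos": [0.0066, -0.0008, 0], "roll": 0, "hand": 0},
    {"delta_pos": [0.0066, -0.0008, 0], "roll": 0, "hand": 0},
    {"delta_pos": [0.0066, -0.0008, 0], "roll": 0, "hand": 0},
    {"delta_pos": [0.0066, -0.0008, 0], "roll": 0, "hand": 0},
  ],
)

```text
clock: 13.2
tcp_pos: [0.5171, -0.0911, 0.1851]
tool_rot: [-3.142, 0.0, 3.025]
ft_force: [0.5, 0.6, -1.6]
opening: 0.0196
finger_force: 39.4
```

Request:
apply_moves(
  moves=[
    {"delta_pos": [0.0066, -0.0008, 0], "roll": 0, "hand": 0},
    {"delta_pos": [0.0066, -0.0008, 0], "roll": 0, "hand": 0},
    {"delta_pos": [0.0066, -0.0008, 0], "roll": 0, "hand": 0},
  ],
)

```text
clock: 13.5
tcp_pos: [0.5201, -0.0914, 0.1851]
tool_rot: [-3.142, 0.0, 3.025]
ft_force: [-0.1, -0.6, -1.2]
opening: 0.0195
finger_force: 39.4
```

Request:
apply_moves(
  moves=[
    {"delta_pos": [0.0066, -0.0008, 0], "roll": 0, "hand": 0},
    {"delta_pos": [0.0066, -0.0008, 0], "roll": 0, "hand": 0},
    {"delta_pos": [0.0066, -0.0008, 0], "roll": 0, "hand": 0},
  ],
)

```text
clock: 13.8
tcp_pos: [0.5231, -0.0917, 0.185]
tool_rot: [3.141, -0.0, 3.025]
ft_force: [0.1, 0.3, -1.4]
opening: 0.0194
finger_force: 39.4
```

Request:
apply_moves(
  moves=[
    {"delta_pos": [0.0066, -0.0008, 0], "roll": 0, "hand": 0},
    {"delta_pos": [0.0066, -0.0008, 0], "roll": 0, "hand": 0},
  ],
)

```text
clock: 14.0
tcp_pos: [0.5251, -0.092, 0.1851]
tool_rot: [3.142, -0.0, 3.025]
ft_force: [-0.2, 0.3, -1.3]
opening: 0.0195
finger_force: 39.4
```

Request:
apply_moves(
  moves=[
    {"delta_pos": [0.0066, -0.0008, 0], "roll": 0, "hand": 0},
    {"delta_pos": [0.0066, -0.0008, 0], "roll": 0, "hand": 0},
  ],
)

```text
clock: 14.2
tcp_pos: [0.5271, -0.0922, 0.1851]
tool_rot: [3.142, -0.0, 3.025]
ft_force: [-0.1, -0.4, -1.0]
opening: 0.0197
finger_force: 39.4
```

Request:
apply_moves(
  moves=[
    {"delta_pos": [0.0066, -0.0008, 0], "roll": 0, "hand": 0},
    {"delta_pos": [0.0066, -0.0008, 0], "roll": 0, "hand": 0},
  ],
)

```text
clock: 14.4
tcp_pos: [0.5291, -0.0925, 0.1851]
tool_rot: [-3.142, -0.0, 3.025]
ft_force: [-0.2, 0.9, -2.4]
opening: 0.0197
finger_force: 39.4
```

Request:
apply_moves(
  moves=[
    {"delta_pos": [-0.0265, 0.0031, 0], "roll": 0, "hand": 0},
    {"delta_pos": [-0.053, 0.0061, 0], "roll": 0, "hand": 0},
    {"delta_pos": [-0.0795, 0.0092, 0], "roll": 0, "hand": 0},
    {"delta_pos": [-0.0662, 0.0076, 0], "roll": 0, "hand": 0},
    {"delta_pos": [0.0112, 0.0971, 0], "roll": 0, "hand": 0},
    {"delta_pos": [0.0112, 0.0971, 0], "roll": 0, "hand": 0},
    {"delta_pos": [0.0112, 0.0971, 0], "roll": 0, "hand": 0},
    {"delta_pos": [0.0112, 0.0971, 0], "roll": 0, "hand": 0},
    {"delta_pos": [0.0112, 0.0971, 0], "roll": 0, "hand": 0},
    {"delta_pos": [0.0112, 0.0971, 0], "roll": 0, "hand": 0},
    {"delta_pos": [0.0112, 0.0971, 0], "roll": 0, "hand": 0},
    {"delta_pos": [0.0112, 0.0971, 0], "roll": 0, "hand": 0},
    {"delta_pos": [0.0112, 0.0971, 0], "roll": 0, "hand": 0},
    {"delta_pos": [0, 0, 0], "roll": 0, "hand": 0},
    {"delta_pos": [0, 0, 0], "roll": 0, "hand": 0},
    {"delta_pos": [0, 0, 0], "roll": 0, "hand": 0},
  ],
)

```text
clock: 16.0
tcp_pos: [0.5103, 0.0422, 0.1851]
tool_rot: [-3.141, 0.0, 3.025]
ft_force: [0.7, 0.0, -1.7]
opening: 0.0192
finger_force: 39.4
```

Request:
apply_moves(
  moves=[
    {"delta_pos": [0.0265, -0.0031, 0], "roll": 0, "hand": 0},
    {"delta_pos": [0.0265, -0.0031, 0], "roll": 0, "hand": 0},
    {"delta_pos": [0.0265, -0.0031, 0], "roll": 0, "hand": 0},
    {"delta_pos": [0.0132, -0.0015, 0], "roll": 0, "hand": 0},
    {"delta_pos": [0.0132, -0.0015, 0], "roll": 0, "hand": 0},
    {"delta_pos": [0.0066, -0.0008, 0], "roll": 0, "hand": 0},
    {"delta_pos": [0.0066, -0.0008, 0], "roll": 0, "hand": 0},
  ],
)

```text
clock: 16.7
tcp_pos: [0.5282, 0.0404, 0.185]
tool_rot: [-3.142, -0.0, 3.025]
ft_force: [-0.1, -0.3, -1.5]
opening: 0.0198
finger_force: 39.4
```

Request:
apply_moves(
  moves=[
    {"delta_pos": [0.0066, -0.0008, 0], "roll": 0, "hand": 0},
    {"delta_pos": [0.0066, -0.0008, 0], "roll": 0, "hand": 0},
    {"delta_pos": [0.0066, -0.0008, 0], "roll": 0, "hand": 0},
    {"delta_pos": [0.0066, -0.0008, 0], "roll": 0, "hand": 0},
  ],
)

```text
clock: 17.1
tcp_pos: [0.5322, 0.0399, 0.1851]
tool_rot: [-3.142, -0.0, 3.025]
ft_force: [0.4, 0.3, -1.8]
opening: 0.0192
finger_force: 39.4
```

Request:
apply_moves(
  moves=[
    {"delta_pos": [0.0066, -0.0008, 0], "roll": 0, "hand": 0},
    {"delta_pos": [0.0066, -0.0008, 0], "roll": 0, "hand": 0},
    {"delta_pos": [0.0066, -0.0008, 0], "roll": 0, "hand": 0},
  ],
)

```text
clock: 17.4
tcp_pos: [0.5352, 0.0396, 0.1851]
tool_rot: [-3.142, -0.0, 3.025]
ft_force: [0.0, -0.2, -2.2]
opening: 0.0195
finger_force: 39.4
```

Request:
apply_moves(
  moves=[
    {"delta_pos": [0.0066, -0.0008, 0], "roll": 0, "hand": 0},
    {"delta_pos": [0.0066, -0.0008, 0], "roll": 0, "hand": 0},
    {"delta_pos": [0.0066, -0.0008, 0], "roll": 0, "hand": 0},
  ],
)

```text
clock: 17.7
tcp_pos: [0.5378, 0.0395, 0.1848]
tool_rot: [3.141, -0.001, 3.025]
ft_force: [-1.3, 3.2, -1.4]
opening: 0.0195
finger_force: 39.5
```

Request:
apply_moves(
  moves=[
    {"delta_pos": [0.0066, -0.0008, 0], "roll": 0, "hand": 0},
    {"delta_pos": [0.0066, -0.0008, 0], "roll": 0, "hand": 0},
  ],
)

```text
clock: 17.9
tcp_pos: [0.5396, 0.0394, 0.1846]
tool_rot: [3.141, -0.002, 3.026]
ft_force: [-3.6, 4.9, -1.0]
opening: 0.0194
finger_force: 39.8
```

Request:
apply_moves(
  moves=[
    {"delta_pos": [0.0066, -0.0008, 0], "roll": 0, "hand": 0},
    {"delta_pos": [0.0066, -0.0008, 0], "roll": 0, "hand": 0},
  ],
)

```text
clock: 18.1
tcp_pos: [0.5412, 0.0394, 0.1844]
tool_rot: [3.141, -0.004, 3.026]
ft_force: [-5.3, 6.6, -1.2]
opening: 0.0194
finger_force: 39.9
```

Request:
apply_moves(
  moves=[
    {"delta_pos": [0.0066, -0.0008, 0], "roll": 0, "hand": 0},
    {"delta_pos": [0.0066, -0.0008, 0], "roll": 0, "hand": 0},
  ],
)

```text
clock: 18.3
tcp_pos: [0.5426, 0.0392, 0.184]
tool_rot: [3.141, -0.006, 3.026]
ft_force: [-7.7, 4.6, -1.0]
opening: 0.0197
finger_force: 39.7
```

Request:
apply_moves(
  moves=[
    {"delta_pos": [0.0066, -0.0008, 0], "roll": 0, "hand": 0},
    {"delta_pos": [0.0066, -0.0008, 0], "roll": 0, "hand": 0},
  ],
)

```text
clock: 18.5
tcp_pos: [0.5442, 0.0389, 0.1836]
tool_rot: [3.141, -0.008, 3.026]
ft_force: [-8.3, 3.5, -1.5]
opening: 0.0197
finger_force: 39.6
```

Request:
apply_moves(
  moves=[
    {"delta_pos": [0.0066, -0.0008, 0], "roll": 0, "hand": 0},
    {"delta_pos": [0.0066, -0.0008, 0], "roll": 0, "hand": 0},
  ],
)

```text
clock: 18.7
tcp_pos: [0.5463, 0.0385, 0.1835]
tool_rot: [3.141, -0.007, 3.025]
ft_force: [-6.1, 3.3, -1.7]
opening: 0.0196
finger_force: 39.5
```

Request:
apply_moves(
  moves=[
    {"delta_pos": [0.0066, -0.0008, 0], "roll": 0, "hand": 0},
    {"delta_pos": [0.0066, -0.0008, 0], "roll": 0, "hand": 0},
  ],
)

```text
clock: 18.9
tcp_pos: [0.5489, 0.0381, 0.1841]
tool_rot: [3.141, -0.004, 3.025]
ft_force: [-3.1, 2.7, -1.8]
opening: 0.0194
finger_force: 39.5
```

Request:
apply_moves(
  moves=[
    {"delta_pos": [0.0066, -0.0008, 0], "roll": 0, "hand": 0},
    {"delta_pos": [0.0066, -0.0008, 0], "roll": 0, "hand": 0},
    {"delta_pos": [0.0066, -0.0008, 0], "roll": 0, "hand": 0},
  ],
)

```text
clock: 19.2
tcp_pos: [0.5521, 0.0377, 0.1843]
tool_rot: [3.141, -0.004, 3.025]
ft_force: [-4.1, 2.9, -1.2]
opening: 0.0198
finger_force: 39.5
```

Request:
apply_moves(
  moves=[
    {"delta_pos": [0.0132, -0.0015, 0], "roll": 0, "hand": 0},
    {"delta_pos": [0.0132, -0.0015, 0], "roll": 0, "hand": 0},
    {"delta_pos": [0.0132, -0.0015, 0], "roll": 0, "hand": 0},
    {"delta_pos": [0.0132, -0.0015, 0], "roll": 0, "hand": 0},
    {"delta_pos": [0.0132, -0.0015, 0], "roll": 0, "hand": 0},
  ],
)

```text
clock: 19.7
tcp_pos: [0.562, 0.0366, 0.1842]
tool_rot: [3.141, -0.004, 3.025]
ft_force: [-4.3, 3.9, -1.4]
opening: 0.0193
finger_force: 39.5
```

Request:
apply_moves(
  moves=[
    {"delta_pos": [0.0132, -0.0015, 0], "roll": 0, "hand": 0},
    {"delta_pos": [0.0132, -0.0015, 0], "roll": 0, "hand": 0},
    {"delta_pos": [0.0132, -0.0015, 0], "roll": 0, "hand": 0},
    {"delta_pos": [0.0132, -0.0015, 0], "roll": 0, "hand": 0},
    {"delta_pos": [0.0132, -0.0015, 0], "roll": 0, "hand": 0},
  ],
)

```text
clock: 20.2
tcp_pos: [0.5719, 0.0356, 0.1842]
tool_rot: [3.141, -0.004, 3.025]
ft_force: [-4.3, 3.7, -0.7]
opening: 0.0192
finger_force: 39.5
```

Request:
apply_moves(
  moves=[
    {"delta_pos": [0.0132, -0.0015, 0], "roll": 0, "hand": 0},
    {"delta_pos": [0.0132, -0.0015, 0], "roll": 0, "hand": 0},
    {"delta_pos": [0.0132, -0.0015, 0], "roll": 0, "hand": 0},
    {"delta_pos": [0.0066, -0.0008, 0], "roll": 0, "hand": 0},
  ],
)

```text
clock: 20.6
tcp_pos: [0.579, 0.0347, 0.1843]
tool_rot: [3.141, -0.003, 3.025]
ft_force: [-3.7, 3.7, -2.3]
opening: 0.0197
finger_force: 39.5
```

Request:
apply_moves(
  moves=[
    {"delta_pos": [0.0066, -0.0008, 0], "roll": 0, "hand": 0},
    {"delta_pos": [0.0066, -0.0008, 0], "roll": 0, "hand": 0},
    {"delta_pos": [0.0066, -0.0008, 0], "roll": 0, "hand": 0},
  ],
)

```text
clock: 20.9
tcp_pos: [0.582, 0.0343, 0.1844]
tool_rot: [3.141, -0.003, 3.025]
ft_force: [-2.7, 3.5, -2.0]
opening: 0.0193
finger_force: 39.5
```

Request:
apply_moves(
  moves=[
    {"delta_pos": [0.0066, -0.0008, 0], "roll": 0, "hand": 0},
    {"delta_pos": [0.0066, -0.0008, 0], "roll": 0, "hand": 0},
  ],
)

```text
clock: 21.1
tcp_pos: [0.584, 0.0341, 0.1845]
tool_rot: [3.141, -0.003, 3.025]
ft_force: [-4.3, 4.6, -2.1]
opening: 0.0195
finger_force: 39.5
```

Request:
apply_moves(
  moves=[
    {"delta_pos": [0.0066, -0.0008, 0], "roll": 0, "hand": 0},
    {"delta_pos": [0.0066, -0.0008, 0], "roll": 0, "hand": 0},
  ],
)

```text
clock: 21.3
tcp_pos: [0.586, 0.0338, 0.1845]
tool_rot: [3.141, -0.003, 3.025]
ft_force: [-5.4, 3.6, -1.6]
opening: 0.0196
finger_force: 39.5
```

Request:
apply_moves(
  moves=[
    {"delta_pos": [0.0066, -0.0008, 0], "roll": 0, "hand": 0},
    {"delta_pos": [0.0066, -0.0008, 0], "roll": 0, "hand": 0},
  ],
)

```text
clock: 21.5
tcp_pos: [0.5869, 0.0338, 0.1844]
tool_rot: [3.141, -0.008, 3.025]
ft_force: [-16.5, 3.4, 9.0]
opening: 0.0195
finger_force: 40.9
```

```bash
python3 - <<'E'
from h import *
st,s=snap('scene'); p=s['pixels'][170:270,180:340]
cv2.imwrite('pics/s3.png',cv2.cvtColor(cv2.resize(p,None,fx=5,fy=5,interpolation=cv2.INTER_CUBIC),cv2.COLOR_RGB2BGR))
E
```

```text
(no output)
```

View pics/s3.png

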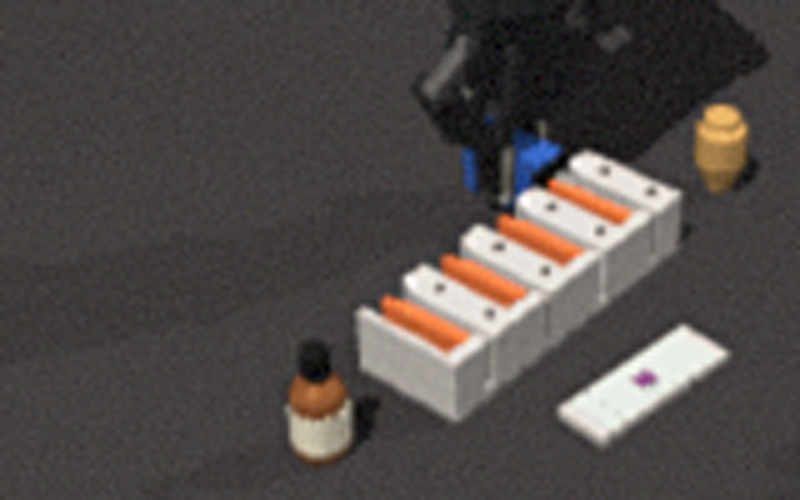

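The scene view shows the handle up at bay 1 (crop (530,155)) with the bystanders unmoved. The force jump says the guard is at the block, so I'll relax, release and rise.

Request:
apply_moves(
  moves=[
    {"delta_pos": [-0.0099, 0.0011, 0], "roll": 0, "hand": 0},
    {"delta_pos": [0, 0, -0.007], "roll": 0, "hand": 0},
    {"delta_pos": [0, 0, 0], "roll": 0, "hand": 0},
    {"delta_pos": [0, 0, 0], "roll": 0, "hand": 0.5},
    {"delta_pos": [0, 0, 0], "roll": 0, "hand": 0.7},
    {"delta_pos": [0, 0, 0], "roll": 0, "hand": 0.7},
    {"delta_pos": [0, 0, 0], "roll": 0, "hand": 0.7},
    {"delta_pos": [0, 0, 0], "roll": 0, "hand": 0.7},
    {"delta_pos": [0, 0, 0], "roll": 0, "hand": 0.7},
    {"delta_pos": [0, 0, 0.07], "roll": 0, "hand": 0.7},
    {"delta_pos": [0, 0, 0.13], "roll": 0, "hand": 0.7},
    {"delta_pos": [0, 0, 0.2], "roll": 0, "hand": 0.7},
    {"delta_pos": [0, 0, 0.25], "roll": 0, "hand": 0.7},
    {"delta_pos": [-0.2, 0, 0.2], "roll": 0, "hand": 0.7},
    {"delta_pos": [-0.25, 0, 0.2], "roll": 0, "hand": 0.7},
    {"delta_pos": [-0.25, 0, 0.1], "roll": 0, "hand": 0.7},
    {"delta_pos": [0, 0, 0], "roll": 0, "hand": 0.7},
    {"delta_pos": [0, 0, 0], "roll": 0, "hand": 0.7},
  ],
)

```text
clock: 23.35
tcp_pos: [0.4817, 0.0335, 0.3578]
tool_rot: [-3.141, 0.003, 3.025]
ft_force: [0.3, 0.1, 0.1]
opening: 0.0595
finger_force: 0.0
```

```bash
python3 - <<'E'
from h import *
st,s=snap('wrist','w4.png'); print(st['tcp_pos'])
E
```

```text
[0.48171176 0.03352397 0.35782473]
```

View pics/w4.png

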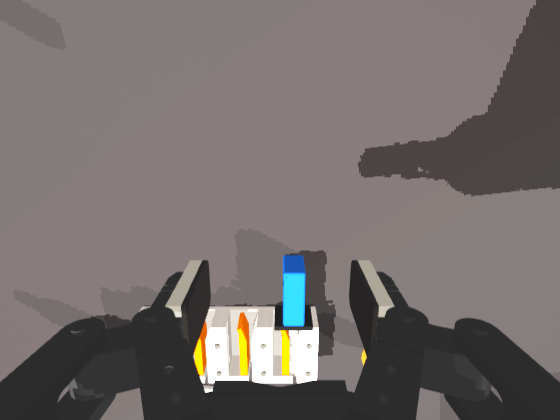

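The feeler stands upright and released in bay 1 (handle at (293,290)), with the guard against the block's front face at v≈315 and the blade between pad and wall.

```bash
python3 -c "
from rig import arm
print(arm.close_job())"
```

```text
the job is handed in; nothing more can be done
None
```

The feeler is let go in bay 1, fully home with its guard at the block; bay 1 gripped with a steady 3–5 N drag, bay 4 was weak, and bays 2 and 3 resisted as if seized (I stopped pushing at 12–15 N). The job is handed in, but no verdict came back.

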